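Pump up the bench clamp

ROBOT

A 6-joint arm with a two-finger parallel gripper is mounted at the origin on the work surface. World frame = base frame: x ahead of the robot, y to its left, z up, the work surface at z = 0. Lengths are in m, angles in rad, forces in N, time in s.
With the tool pointing down it reaches from about 0.375 to 0.975 m from the base axis. Payload 3.8 kg.
Tool frame: the origin (TCP) lies at the very end of the fingers, on their centre line; the grasp point (between the pads) lies 19 mm behind it (env.hold_point_z is the distance from the TCP to the grasp point, in m); z points along the fingers, x is the direction in which the jaws open and shut, and the axes are right-handed (so a half turn about z gives the same grasp; the last joint's range is limited). The gripper opens to 88 mm and grips with 3 to 60 N. Pads are 18 mm wide; open, the fingers measure 123 mm over their backs; the gripper's body (75 mm by 187 mm) begins 45 mm behind the grasp point.
Start: joints at [-1.313, 0.264, 1.604, -0, 1.274, -0.037], TCP at [0.196, -0.646, 0.217] pointing down, gripper open.
Joint ranges: [-2.63, 2.63], [-0.94, 2.18], [0.31, 2.57], [-1.31, 4.45], [0, 2.66], [-2.55, 2.55]. Speed limits (rad/s): [2.57, 2.57, 3.14, 3.14, 3.14, 3.14].

INTERFACE

Orientations are given as a unit quaternion [x, y, z, w].
In Python, from rig import env, eyes gives the robot as it stands.
- The arm moves only by the tool drive_tool, never from a script. Its arguments are lists of equal length, an entry for each row: "xyz": the shift along the tool's x, y, z in mm, a list of three; "dr": the turn, a rotation vector about the tool's x, y, z in degrees, a list of three; "hand": the finger opening in mm, from 0 to 88.1. A call has 1 to 12 rows; each row is the pose to reach, as a shift and turn from the pose commanded when the call began, along the tool's axes at that moment; what a row does not reach only later rows make up. A row lasts 1/8 s, in which the tool goes at most 62.5 mm and 10.7 degrees, less where a joint would pass 70% of its speed; a pose out of reach is approached as far as the arm can. A call with a gripper value outside its range is refused whole. The fingers move at their own pace and stop on an object; "squeeze" is the grip in N (left out, the last holds). Time passes only in rows, so rows that repeat a pose let the fingers close. It gives the time, the measured TCP pose, the force and the opening at its end, in the units of the state.
- env.sense(): the state, without advancing time (a new reading comes with each control period).
- eyes.get_image(name): name is "scene" or "top" or "wrist"; returns a dict with "img" (384x512x3 uint8, red, green, blue), "mtx" (3x3 intrinsics, pixels), "rvec" (rotation vector, rad) and "tvec" (3), from world to camera coordinates, as OpenCV has them. Camera axes: x right, y down, z forward; pixel columns grow to the right and rows downward; lengths in m; the calibration is good to about 2 mm. The wrist camera is an equidistant fisheye: a pixel r from the principal point sees the ray r / f radians off the axis. A picture is of the moment at which its call begins. There is no depth.
- env.job_done(): hands the job in, once; it reports no verdict.
Trained networks look in a picture, given as the dict that the camera call returned (one of the last four; its "shot" number tells which), for a name from the list of things; names that differ only in an ending like _2 or _b are one class to them, and where a whole thing is asked for, a point or a joint stands for the part that bears it (a point fixed in the world has none). Each returns a list of dicts, best first, with "conf" (0 to 1); they miss things now and then, are a little off and sometimes report something else, mostly with a low value. They report only what shows in the picture. A call takes as long as a camera call. They do not tell look-alikes from the thing itself.
- eyes.look_for(picture, query): "position" ([x, y, z] in m, in world coordinates, good to about 4 mm: the middle of the surface that is visible of it).
- eyes.regions_of(picture, query): "region" (384x512 bool, what is visible of it).
The state is a dict: "t": time; "joints": joint angles; "qd": joint speeds; "joint_torque": joint torques, N m; "tcp_pos": TCP position; "ee_rot": TCP orientation; "force": force on the tool from outside, world axes, zero at the start; "moment": the same for the moment, N m; "width": finger opening in m.
Only numpy, scipy, OpenCV 4.12 (cv2) and the standard library are available. Lean on these libraries where they do the work, as an engineer would, in place of code of your own. Each camera call takes 0.05 s, during which the arm holds its last target.

TASK

Pump up the bench clamp: push the broad mushroom-headed plunger of its hand pump all the way down and let it come fully back up, again and again, until the indicator pin stands fully out of its bush, then leave the plunger up. Only press with the fingertips: pick nothing up, do not touch the pin itself or press the small release button at the other end, and leave the jar, hammer and screwdriver where they are.

Things in the scene. Friction and masses are not known exactly. Their poses are not given: they have to be found in the camera images.
- pump: Grey hand pump bolted to the bench, body 90 x 200 mm, 55 mm high. Origin: centre of its underside on the bench; z up, y along its 225 x 115 mm foot plate. On its y axis: plunger at y = -55 mm, pin at +20, release button at +68. At +x, on a copper pipe, the clamp (x 95 to 155 mm, y -25 to 95, 71 mm high) holding a 260 mm aluminium bar.
- plunger (a joint): How far the plunger is pressed straight down (m): 0 = up, 0.0125 = down on its stop. A spring returns it in about 0.2 s, with 8 N at the top, 15.5 N at the bottom. A press beyond 9 mm and a full return lifts the pin one step of 8 mm, on the way back (the first step may be 5 to 13 mm); shorter presses may do nothing. Presses after the pin is out do no harm.
- plunger_top (a point): Centre of the plunger's flat top, 134 mm above the bench when up; moves with it. Black mushroom head 46 mm across, 16 mm thick, on an 18 mm steel rod over an aluminium barrel 52 mm across whose top is 85 mm above the bench.
- pin: Indicator pin: upright steel, 12 mm thick, with a cap 15 mm across and 6 mm high, in a dark bush 22 mm across whose top is 70 mm above the bench. Origin: underside of the cap, level with the bush's top when fully in, 40 mm above it when fully out (a dark ring at its foot then shows). It stays where it has risen to; it starts 0 to 16 mm out.
- pin_top (a point): Top of the pin's cap: 76 mm above the bench when fully in, 116 mm when fully out. It moves with the pin.
- release (a joint): How far the release button is pressed, in m: 0 = up, 0.005 = fully down (about 4.5 N). Leave it.
- release_top (a point): Centre of the top of the small round steel release button, 20 mm across, 68 mm above the bench, in a square dark plate.
- jar: White jar with a steel lid, 60 mm across and 85 mm high, standing loose beside the pump. Origin: centre of its underside.
- hammer: Hammer with a wooden handle, 260 mm long, lying loose beside the pump. Origin under the middle of the tool, on the bench; its x axis runs along the handle towards the head.
- screwdriver: Screwdriver with a black handle, 200 mm long, lying loose in front of the pump. Origin under the middle of the tool; its x axis runs from handle to tip.
There are look-alikes about, which are no part of the job. Several things have the shape of the jar; the one meant has the colours described above.

How it is judged:
On the way, in this order (a step that is already met when the one before it is completed fails the run):
1. the plunger is pressed while the pin is not yet out (value of joint plunger above 0.007 m and z of pin_top in the frame of pump below 0.105 m).
2. the pin stands fully out (z of pin_top in the frame of pump above 0.113 m), for 0.2 s.
At the end, for the whole second after the job is handed in: The pin stands fully out (its top more than 113 mm above the underside of the pump, nominally 116 mm), the plunger is back up (pressed by less than 2 mm), the release button is up (less than 2 mm), and the jar, hammer and screwdriver are at rest within 30 mm of where they began (z of pin_top in the frame of pump above 0.113 m and value of joint each of plunger, release below 0.002 m and distance of each of jar, hammer, screwdriver from where it was at the start of the episode below 0.03 m and linear speed of each of jar, hammer, screwdriver below 0.02 m/s); the robot touches nothing.
It fails at once if the robot touches the indicator pin (more than 2 N) (contact force between pin and the fingers above 2 N or contact force between pin and the arm above 2 N).
It fails at once if the release button is pressed by more than 2.5 mm (value of joint release above 0.0025 m).
It fails at once if the jar, hammer or screwdriver is moved or lifted by more than 30 mm (distance of any of jar, hammer, screwdriver from where it was at the start of the episode above 0.03 m).
It also fails if it takes over 45 s, if anything falls off the work surface, if the arm or the gripper's body presses on something with over 40 N, if the wrist force passes 120 N, or if a joint passes its speed limit or range.

## Working session

There is one attempt and no reset: what is moved stays moved. The work goes in short steps, Python scripts to look and compute and a tool call to move; the robot and the scene stay as the last step left them, time stands still between calls to the robot, and variables do not carry over. Pictures are saved under pics/ and viewed, and the job is handed in when it is done.

Besides the shell and the picture viewer there is one more tool, called after ">>>" as name(argument=value, ...), one argument or row to a line, values as JSON. drive_tool: Moves the arm, as the interface text tells. Its arguments: {"type":"object","properties":{"xyz":{"type":"array","items":{"type":"array","items":{"type":"number"}}},"dr":{"type":"array","items":{"type":"array","items":{"type":"number"}}},"hand":{"type":"array","items":{"type":"number"}},"squeeze":{"type":"number"}},"required":["xyz","dr","hand"]}

```bash
mkdir -p pics; ls
cat > h.py <<'E'
import numpy as np, cv2
from rig import env, eyes
def save(n,img): cv2.imwrite('pics/'+n+'.png', img[:,:,::-1])
E
python3 - <<'E'
from h import *
s=env.sense(); print(s)
for n in ['scene','top']:
    p=eyes.get_image(n); save(n+'0',p['img'])
    for q in ['pump','plunger_top','pin_top','release_top','jar','hammer','screwdriver']:
        print(n,q,[(np.round(d['position'],3).tolist(),round(d['conf'],2)) for d in eyes.look_for(p,q)][:3])
E
```

```text
pics
{'t': 0.0, 'joints': array([-1.31291920e+00,  2.64739082e-01,  1.60535580e+00, -3.28956249e-05,
        1.27365279e+00, -3.69153553e-02]), 'qd': array([-1.95290831e-04, -3.36804652e-04,  9.74248330e-04, -1.18622192e-03,
        5.65464524e-04,  9.44556253e-05]), 'joint_torque': array([-5.66579492e-04, -5.02108598e+01, -3.56872559e+01,  7.27083161e-02,
        2.93675030e-02, -1.58147468e-04]), 'tcp_pos': array([ 0.19590473, -0.64517606,  0.21530733]), 'ee_rot': array([ 8.03289810e-01, -5.95587374e-01, -8.51096918e-04, -6.60987109e-04]), 'force': array([-0.2100335 , -0.64177481, -0.25900669]), 'moment': array([ 0.00990221, -0.00412225,  0.01326382]), 'width': 0.08808351840476704}
scene pump [([0.646, -0.077, 0.059], 0.57)]
scene plunger_top [([0.616, -0.148, 0.137], 0.75)]
scene pin_top []
scene release_top [([0.589, -0.031, 0.067], 0.55)]
scene jar [([0.433, 0.083, 0.064], 0.96), ([0.546, 0.098, 0.068], 0.92), ([0.544, 0.206, 0.061], 0.66)]
scene hammer [([0.712, -0.282, 0.022], 0.64), ([0.547, 0.1, 0.068], 0.57)]
scene screwdriver [([0.497, -0.13, 0.024], 0.79)]
top pump [([0.611, -0.065, 0.056], 0.89)]
top plunger_top [([0.609, -0.152, 0.137], 0.75)]
top pin_top [([0.596, -0.078, 0.079], 0.53)]
top release_top []
top jar [([0.523, 0.205, 0.084], 0.91), ([0.53, 0.098, 0.084], 0.65), ([0.42, 0.084, 0.083], 0.62)]
top hammer [([0.674, -0.284, 0.025], 0.78), ([0.585, -0.024, 0.071], 0.18)]
top screwdriver [([0.496, -0.146, 0.024], 0.59)]
```

View pics/scene0.png

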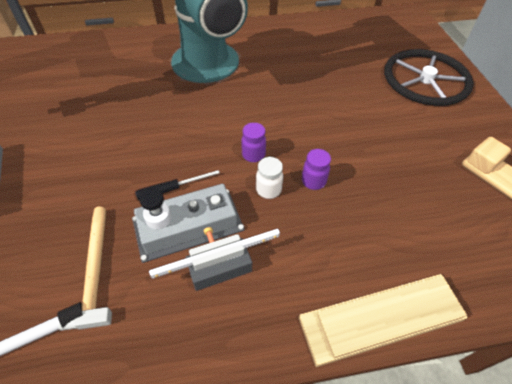

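View pics/top0.png

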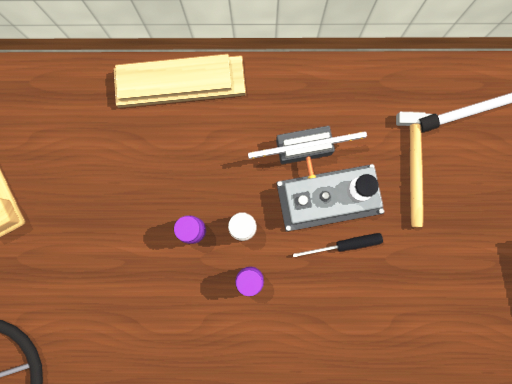

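```bash
cat >> h.py <<'E'
def proj(p,P):
    return cv2.projectPoints(np.array(P,float).reshape(-1,3),p['rvec'],p['tvec'],p['mtx'],None)[0][:,0]
def ray(p,uv,z):
    R=cv2.Rodrigues(p['rvec'])[0]; c=-R.T@np.ravel(p['tvec'])
    d=R.T@np.linalg.inv(p['mtx'])@np.array([uv[0],uv[1],1.]); return c+d*(z-c[2])/d[2]
E
python3 - <<'E'
from h import *
from scipy.optimize import least_squares
p=eyes.get_image('top'); q=eyes.get_image('scene')
for n,pp,(x,y,w,h) in [('top',p,(265,110,130,130)),('scene',q,(115,165,180,135))]:
    for nm,hh in [('plunger_top',.134)]:
        for r in eyes.regions_of(pp,nm)[:1]:
            v,u=np.nonzero(r['region']); print(n,nm,r['conf'],u.min(),u.max(),v.min(),v.max(),u.mean(),v.mean(),len(u), ray(pp,(u.mean(),v.mean()),hh))
    im=cv2.resize(pp['img'][y:y+h,x:x+w],None,fx=4,fy=4,interpolation=cv2.INTER_CUBIC); save(n+'crop',im)
R=cv2.Rodrigues(p['rvec'])[0]; print('topcam',-R.T@np.ravel(p['tvec']))
E
```

```text
top plunger_top 0.85 354 377 174 196 365.70327102803736 185.41121495327104 428 [ 0.60575716 -0.14663678  0.134     ]
scene plunger_top 0.74 140 164 187 213 152.29651162790697 199.61627906976744 516 [ 0.61671107 -0.14703633  0.134     ]
topcam [0.4857478  0.0591056  0.98552969]
```

View pics/topcrop.png

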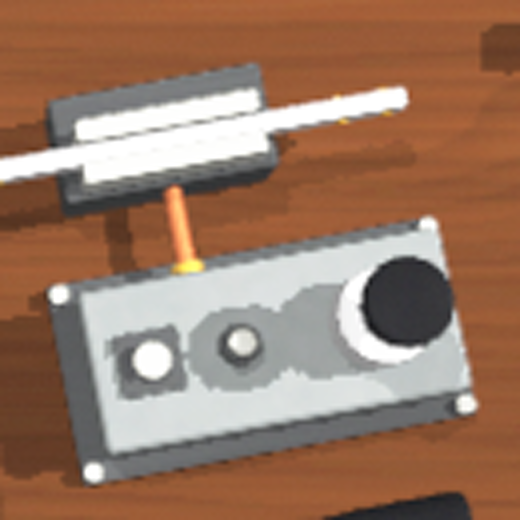

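View pics/scenecrop.png

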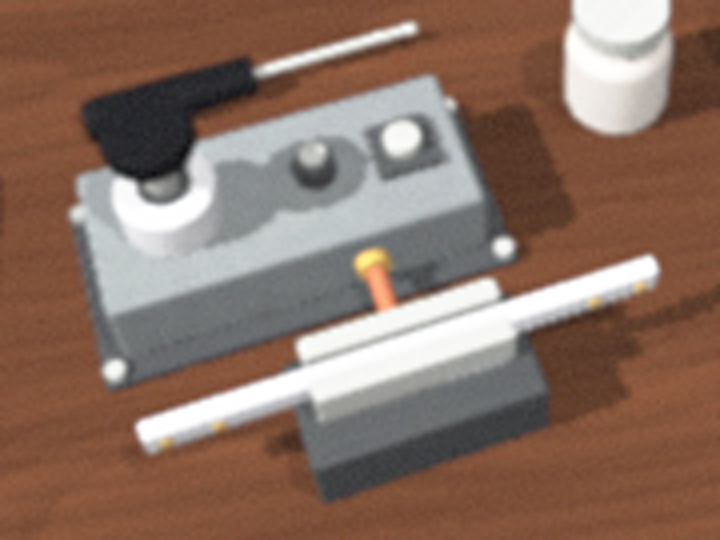

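Run:
```python
from h import *
p=eyes.get_image('top'); q=eyes.get_image('scene')
f=lambda c,o:(c[0]/4+o[0]-.375,c[1]/4+o[1]-.375)
T=(265,110);S=(115,165)
P=ray(p,f((407,302),T),.134);Rl=ray(p,f((152,360),T),.068);N=ray(p,f((242,343),T),.08)
R2=ray(q,f((403,137),S),.068);N2=ray(q,f((314,152),S),.08)
print(P,Rl,N,R2,N2,sep='\n')
d=(Rl+R2)/2-P; d[2]=0; print(np.linalg.norm(d)); d/=np.linalg.norm(d); print('ydir',d,np.degrees(np.arctan2(-d[0],d[1])))
rel=(Rl+R2)/2; pl=rel-d*.123; print('plunger from release',pl)
# check scene head outline for P
a=np.linspace(0,2*np.pi,40)
for n,pp,o in [('a',p,T),('b',q,S)]:
    im=pp['img'].copy(); im=cv2.resize(im,None,fx=4,fy=4,interpolation=cv2.INTER_CUBIC)
    for z,c in [(.134,(255,0,0)),(.118,(255,255,0))]:
        uv=proj(pp,np.c_[.606+.023*np.cos(a),-.148+.023*np.sin(a),0*a+z])
        cv2.polylines(im,[np.int32((uv+.5)*4)],True,c,1)
    x,y=o; save('ov'+n,im[4*y:4*y+540,4*x:4*x+600])
from scipy.spatial.transform import Rotation as Ro
s=env.sense(); print(Ro.from_quat(s['ee_rot']).as_matrix().round(3), s['tcp_pos'])
```

```text
[ 0.60632591 -0.14797145  0.134     ]
[ 0.5846969  -0.02865114  0.068     ]
[ 0.59235021 -0.07455198  0.08      ]
[ 0.58800718 -0.02871394  0.068     ]
[ 0.59825662 -0.074955    0.08      ]
0.12094957393184415
ydir [-0.16514212  0.98626978  0.        ] 9.505490493891989
plunger from release [ 0.60666452 -0.14999372  0.068     ]
[[ 0.291 -0.957  0.   ]
 [-0.957 -0.291 -0.   ]
 [ 0.    -0.    -1.   ]] [ 0.1961317  -0.64588588  0.21662904]
```

View pics/ova.png

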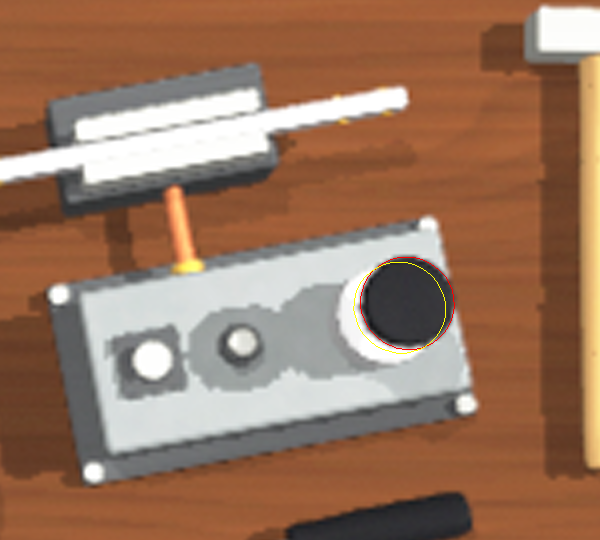

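View pics/ovb.png

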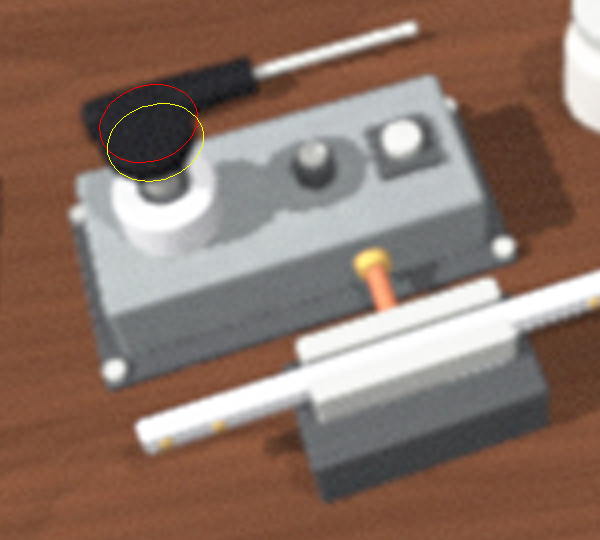

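>>> drive_tool(
  xyz=[
    [-32,-49,0],
    [-65,-98,0],
    [-97,-147,0],
    [-129,-196,0],
    [-162,-244,0],
    [-194,-293,0],
    [-226,-342,0],
    [-259,-391,0],
    [-291,-440,10],
    [-324,-489,25],
    [-356,-538,40],
    [-356,-538,40],
  ],
  dr=[
    [0,0,0],
    [0,0,0],
    [0,0,0],
    [0,0,0],
    [0,0,0],
    [0,0,0],
    [0,0,0],
    [0,0,0],
    [0,0,0],
    [0,0,0],
    [0,0,0],
    [0,0,0],
  ],
  hand=[0,0,0,0,0,0,0,0,0,0,0,0],
)

```text
t: 2.6
tcp_pos: [0.6085, -0.1452, 0.1748]
ee_rot: [0.805, -0.594, -0.001, -0.0]
force: [0.0, 0.2, -0.0]
width: 0.0008
```

Run:
```python
from h import *
from scipy.spatial.transform import Rotation as Ro
p=eyes.get_image('scene'); w=eyes.get_image('wrist'); s=env.sense()
print(s['t'],s['tcp_pos'],s['width'],s['force'],Ro.from_quat(s['ee_rot']).as_matrix().round(3))
a=cv2.resize(p['img'][130:300,90:310],(660,510)); save('s1',a); save('w1',w['img'])
```

```text
2.7 [ 0.6073822  -0.14841512  0.17624828] 0.000630651901587721 [0.27848923 0.05951486 0.51586005] [[ 0.292 -0.956 -0.001]
 [-0.956 -0.292 -0.   ]
 [-0.     0.001 -1.   ]]
```

View pics/s1.png

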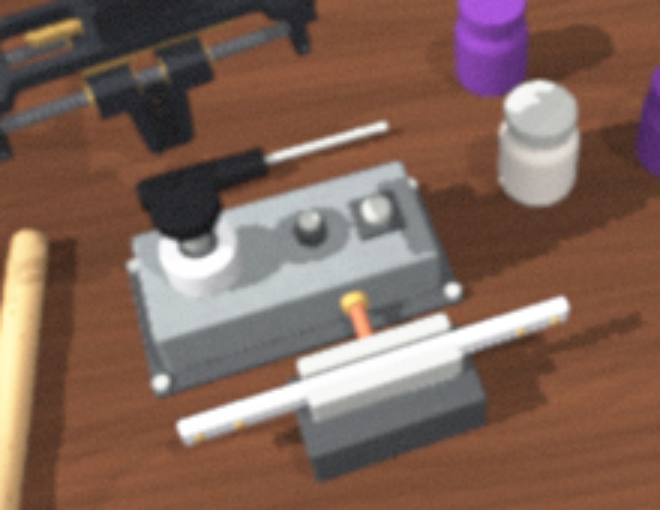

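View pics/w1.png

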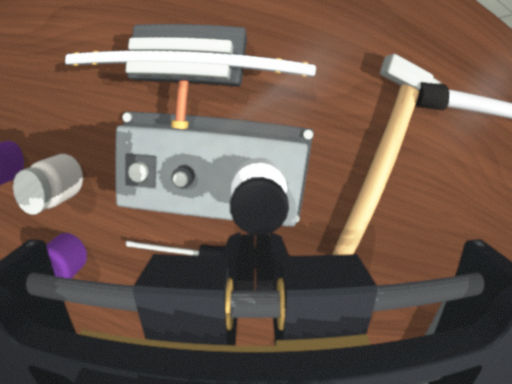

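Run:
```python
from h import *
p=eyes.get_image('scene'); s=env.sense(); print(s['t'],s['tcp_pos'])
uv=proj(p,[s['tcp_pos'],[.607,-.149,.134]]); print((uv-[90,130])*3)
w=eyes.get_image('wrist'); R=cv2.Rodrigues(w['rvec'])[0]
for P in [s['tcp_pos'],[.607,-.149,.134],[.587,-.0287,.068]]:
    c=R@P+np.ravel(w['tvec']); th=np.arctan2(np.hypot(c[0],c[1]),c[2]); f=w['mtx'][0,0]; k=f*th/np.hypot(c[0],c[1]); print(w['mtx'][0,2]+k*c[0],w['mtx'][1,2]+k*c[1])
```

```text
2.75 [ 0.60720643 -0.149292    0.17670007]
[[168.40961191 156.25856504]
 [183.54422802 196.96410281]]
257.1618397599265 233.40440151197518
256.33734063432615 209.8815609589521
135.87968932238215 171.4861556426156
```

>>> drive_tool(
  xyz=[
    [0,-1,20],
    [0,-1,38],
    [0,-1,46],
    [0,-1,54],
    [0,-1,56],
    [0,-1,56],
    [0,-1,56],
  ],
  dr=[
    [0,0,0],
    [0,0,0],
    [0,0,0],
    [0,0,0],
    [0,0,0],
    [0,0,0],
    [0,0,0],
  ],
  hand=[0,0,0,0,0,0,0],
)

```text
t: 3.68
tcp_pos: [0.609, -0.1487, 0.1213]
ee_rot: [0.803, -0.596, 0.001, -0.0]
force: [0.7, 0.2, -0.3]
width: 0.0003
```

Run:
```python
from h import *
p=eyes.get_image('scene'); w=eyes.get_image('wrist'); s=env.sense()
print(s['t'],s['tcp_pos'],s['force'])
a=cv2.resize(p['img'][150:260,110:260],(750,550),interpolation=cv2.INTER_CUBIC); save('s2',a); save('w2',w['img'])
print((proj(p,[s['tcp_pos']])-[110,150])*5)
```

```text
3.775 [ 0.60884603 -0.14866087  0.12122391] [0.25228471 0.05769779 0.06612701]
[[213.73288703 251.24233225]]
```

View pics/s2.png

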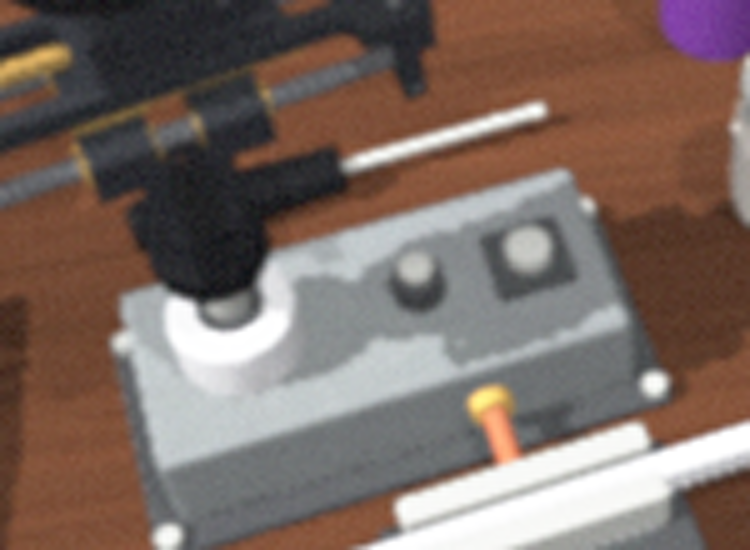

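View pics/w2.png

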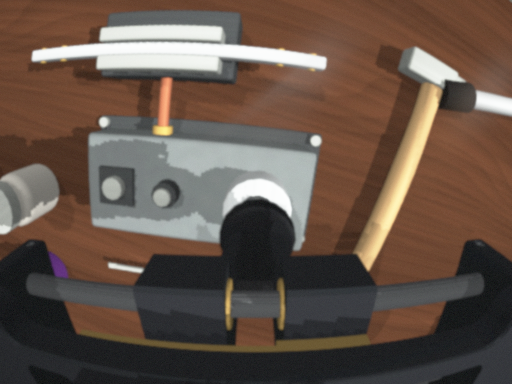

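Run:
```python
from h import *
p=eyes.get_image('scene'); w=eyes.get_image('wrist'); t=eyes.get_image('top'); s=env.sense()
print(s['t'],s['tcp_pos'],s['force'],s['joint_torque'])
g=lambda im: (255*np.clip(im/110.,0,1)**.6).astype(np.uint8)
x=cv2.resize(g(p['img'][160:230,125:195]),(390,390),interpolation=cv2.INTER_CUBIC)
y=cv2.resize(g(w['img'][160:300,190:330]),(390,390),interpolation=cv2.INTER_CUBIC)
save('e3',np.hstack([x,y])); 
R=cv2.Rodrigues(w['rvec'])[0]
def fp(P):
    c=R@P+np.ravel(w['tvec']); th=np.arctan2(np.hypot(c[0],c[1]),c[2]); f=w['mtx'][0,0]; k=f*th/np.hypot(c[0],c[1]); return [w['mtx'][0,2]+k*c[0],w['mtx'][1,2]+k*c[1]]
a=np.linspace(0,2*np.pi,9)
for z in(.134,.1215):
  A=np.array([fp([.607+.023*np.cos(b),-.149+.023*np.sin(b),z]) for b in a]);print(z,A.min(0),A.max(0))
  B=proj(p,np.c_[.607+.023*np.cos(a),-.149+.023*np.sin(a),0*a+z]);print(B.min(0),B.max(0))
```

```text
3.925 [ 0.60861721 -0.14862006  0.120932  ] [-0.09600845 -0.51423879 -0.15791364] [ 2.79084001e-03 -4.67335939e+01 -3.31486344e+01  4.80917597e-02
 -6.02242467e-02  3.56952569e-05]
0.134 [218.8430669  209.97014033] [293.91325307 276.9194276 ]
[138.9028316  186.18837136] [163.37053814 205.484376  ]
0.1215 [221.1248575  202.75805452] [291.58135047 266.57270357]
[140.41797963 190.01072082] [164.54601613 209.18627521]
```

View pics/e3.png

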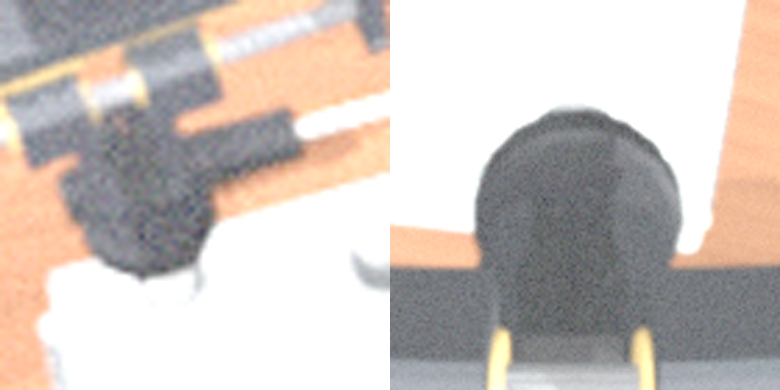

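Run:
```python
from h import *
p=eyes.get_image('scene'); s=env.sense()
print(s['t'],s['tcp_pos'],s['force'])
o=cv2.imread('pics/scene0.png')[:,:,::-1]
for c in (150,153,156): print(c,'before',o[195:225,c].sum(1)//3,'\nnow',p['img'][195:225,c].sum(1)//3)
save('cmp',np.hstack([cv2.resize(i[165:235,115:195],(400,350),interpolation=cv2.INTER_CUBIC) for i in (o,p['img'])]))
save('tp',cv2.resize(eyes.get_image('top')['img'][100:250,250:450],(800,600)))
```

```text
3.975 [ 0.60857716 -0.14863377  0.12084531] [ 0.25055246  0.54407891 -0.14157858]
150 before [ 42  44  42  42  38  43  38  43  37  41  45  39  33  32  36  65 115 119
 123 173 231 251 254 254 254 255 254 243 233 232] 
now [ 34  30  32  25  34  30  33  35  31  34  41  36  36  29  33  68 115 120
 126 176 232 251 254 254 254 255 254 245 233 232]
153 before [ 42  45  42  43  43  39  40  34  39  47  43  33  26  31  57 112 164 174
 144 110 135 225 255 255 254 254 254 246 227 222] 
now [ 34  31  26  30  34  33  25  28  31  32  37  35  16  31  54 117 163 173
 149 111 132 226 255 255 254 254 254 247 228 224]
156 before [ 42  42  45  48  42  43  39  45  44  40  30  21  33  45  93 126 139 140
 132 114 126 219 255 255 254 255 254 238 218 206] 
now [ 34  30  22  32  34  32  29  31  32  34  34  27  27  44  88 124 140 140
 130 115 127 219 255 255 254 255 254 238 216 212]
```

View pics/cmp.png

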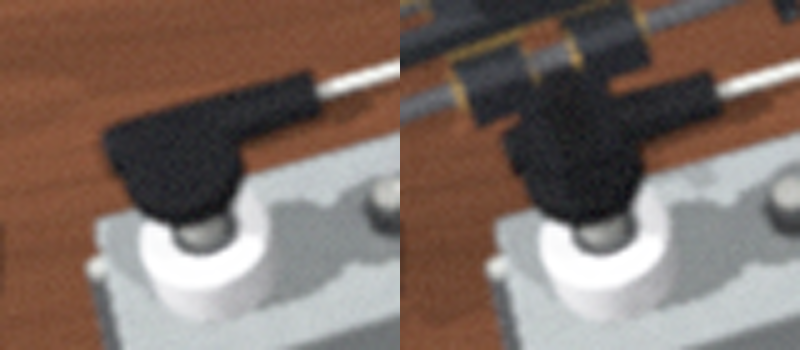

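View pics/tp.png

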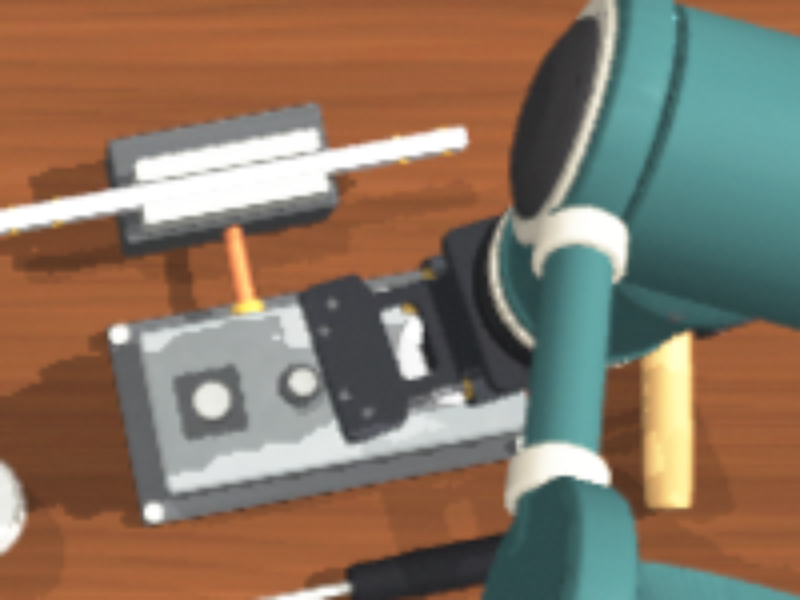

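```bash
cat >> h.py <<'E'
def fp(w,P):
    R=cv2.Rodrigues(w['rvec'])[0]
    c=R@np.array(P)+np.ravel(w['tvec']); th=np.arctan2(np.hypot(c[0],c[1]),c[2]); f=w['mtx'][0,0]; k=f*th/np.hypot(c[0],c[1]); return np.array([w['mtx'][0,2]+k*c[0],w['mtx'][1,2]+k*c[1]])
E
python3 - <<'E'
from h import *
s=env.sense(); 
W=[eyes.get_image('wrist') for _ in range(5)]; w=W[-1]
P=[eyes.get_image('scene') for _ in range(5)]; p=P[-1]
print(s['t'],s['tcp_pos'],s['force'],fp(w,s['tcp_pos']),proj(p,[s['tcp_pos']]))
print('cam',-cv2.Rodrigues(w['rvec'])[0].T@np.ravel(w['tvec']))
m=lambda L:np.mean([i['img'].astype(float) for i in L],0)
g=lambda im:(255*np.clip((im-10)/55.,0,1)).astype(np.uint8)
x=cv2.resize(g(m(P)[160:230,125:195]),(390,390),interpolation=cv2.INTER_CUBIC)
y=cv2.resize(g(m(W)[180:280,205:305]),(400,390),interpolation=cv2.INTER_CUBIC)
save('e4',np.hstack([x,y]))
E
```

```text
4.025 [ 0.60850103 -0.14862561  0.12076081] [ 0.60112038 -0.21779253 -0.78396751] [257.22603292 233.39243353] [[152.8114915  200.23916578]]
cam [ 0.68182242 -0.12493568  0.28856404]
```

View pics/e4.png

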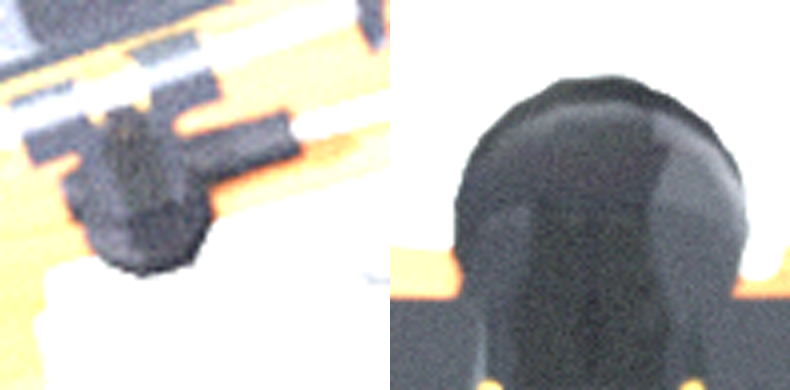

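>>> drive_tool(
  xyz=[
    [0,0,2],
    [0,0,4],
    [0,0,6],
    [0,0,6],
  ],
  dr=[
    [0,0,0],
    [0,0,0],
    [0,0,0],
    [0,0,0],
  ],
  hand=[0,0,0,0],
)

```text
t: 5.03
tcp_pos: [0.6082, -0.1486, 0.1142]
ee_rot: [0.803, -0.596, -0.0, 0.0]
force: [0.9, -0.2, 0.2]
width: 0.0003
```

Run:
```python
from h import *
s=env.sense(); 
W=[eyes.get_image('wrist') for _ in range(4)]; w=W[-1]
P=[eyes.get_image('scene') for _ in range(4)]; p=P[-1]
print(s['t'],s['tcp_pos'],s['force'],fp(w,s['tcp_pos']),proj(p,[s['tcp_pos']]))
m=lambda L:np.mean([i['img'].astype(float) for i in L],0)
g=lambda im:(255*np.clip((im-10)/55.,0,1)).astype(np.uint8)
x=cv2.resize(g(m(P)[160:230,125:195]),(390,390),interpolation=cv2.INTER_CUBIC)
y=cv2.resize(g(m(W)[180:280,205:305]),(400,390),interpolation=cv2.INTER_CUBIC)
save('e5',np.hstack([x,y])); print(m(P)[195:225,153].mean(1).round())
```

```text
5.025 [ 0.60820052 -0.14855489  0.11424444] [ 0.85261057 -0.23670451  0.23727934] [256.92558344 233.48499313] [[153.53054308 202.02715872]]
[ 35.  36.  36.  35.  35.  31.  31.  31.  32.  31.  34.  30.  26.  22.
  57. 115. 164. 172. 146. 111. 133. 227. 255. 255. 254. 254. 254. 246.
 228. 224.]
```

View pics/e5.png

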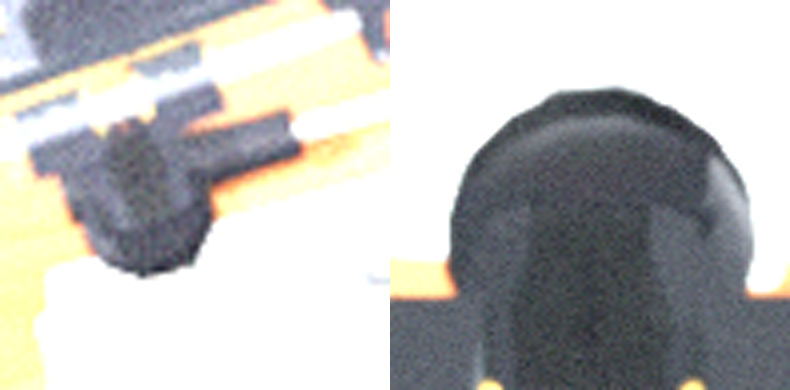

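>>> drive_tool(
  xyz=[
    [0,0,2],
    [0,0,4],
    [0,0,6],
    [0,0,6],
  ],
  dr=[
    [0,0,0],
    [0,0,0],
    [0,0,0],
    [0,0,0],
  ],
  hand=[0,0,0,0],
)

```text
t: 5.92
tcp_pos: [0.6086, -0.1487, 0.1101]
ee_rot: [0.803, -0.596, 0.0, -0.0]
force: [-3.1, 0.3, 8.1]
width: 0.0002
```

Run:
```python
from h import *
s=env.sense(); 
W=[eyes.get_image('wrist') for _ in range(3)]; w=W[-1]
P=[eyes.get_image('scene') for _ in range(3)]; p=P[-1]
print(s['t'],s['tcp_pos'],s['force'],fp(w,s['tcp_pos']),proj(p,[s['tcp_pos']]))
m=lambda L:np.mean([i['img'].astype(float) for i in L],0)
g=lambda im:(255*np.clip((im-10)/55.,0,1)).astype(np.uint8)
x=cv2.resize(g(m(P)[160:230,125:195]),(390,390),interpolation=cv2.INTER_CUBIC)
y=cv2.resize(g(m(W)[180:280,205:305]),(400,390),interpolation=cv2.INTER_CUBIC)
save('e6',np.hstack([x,y])); print(m(P)[195:225,153].mean(1).round()); save('w6',w['img'])
```

```text
5.925 [ 0.6086182  -0.14867907  0.11014213] [-3.08323466  0.2974381   8.0982461 ] [257.17668907 233.39308226] [[153.89555535 203.40350574]]
[ 34.  35.  33.  35.  36.  33.  30.  33.  32.  29.  34.  35.  30.  28.
  25.  79. 152. 170. 147. 110. 126. 220. 255. 255. 254. 254. 254. 246.
 228. 224.]
```

View pics/e6.png

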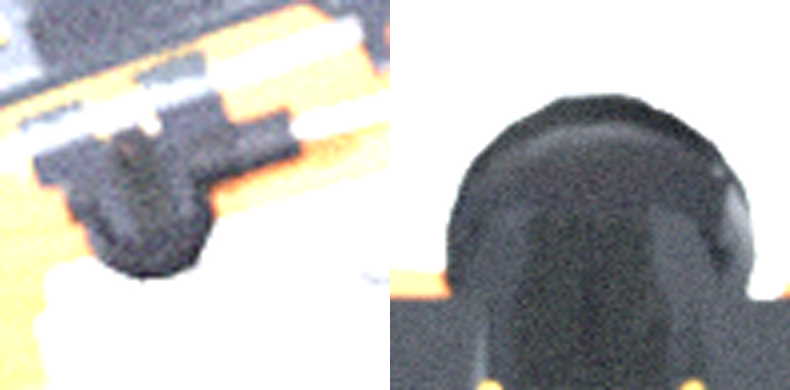

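View pics/w6.png

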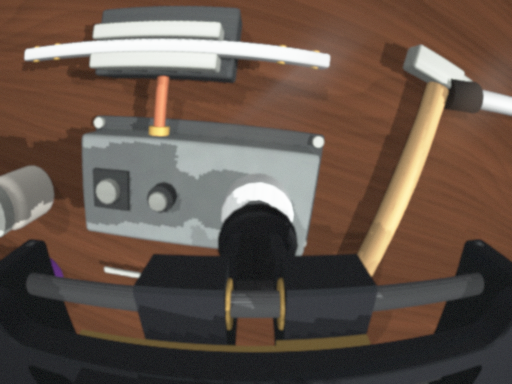

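>>> drive_tool(
  xyz=[
    [0,0,4],
    [0,0,8],
    [0,0,12],
    [0,0,13],
    [0,0,13],
  ],
  dr=[
    [0,0,0],
    [0,0,0],
    [0,0,0],
    [0,0,0],
    [0,0,0],
  ],
  hand=[0,0,0,0,0],
)

```text
t: 6.85
tcp_pos: [0.6087, -0.1487, 0.0997]
ee_rot: [0.803, -0.596, 0.0, -0.0]
force: [-8.8, 2.5, 20.3]
width: 0.0006
```

```bash
cat > look.py <<'E'
from h import *
import sys
s=env.sense(); p=eyes.get_image('scene')
print(s['t'],s['tcp_pos'],s['force'])
save(sys.argv[1],cv2.resize(p['img'][150:260,110:260],(750,550),interpolation=cv2.INTER_CUBIC))
E
python3 look.py s7
```

```text
6.85 [ 0.60871578 -0.14867615  0.09974368] [-8.82443894  2.49356462 20.26567928]
```

View pics/s7.png

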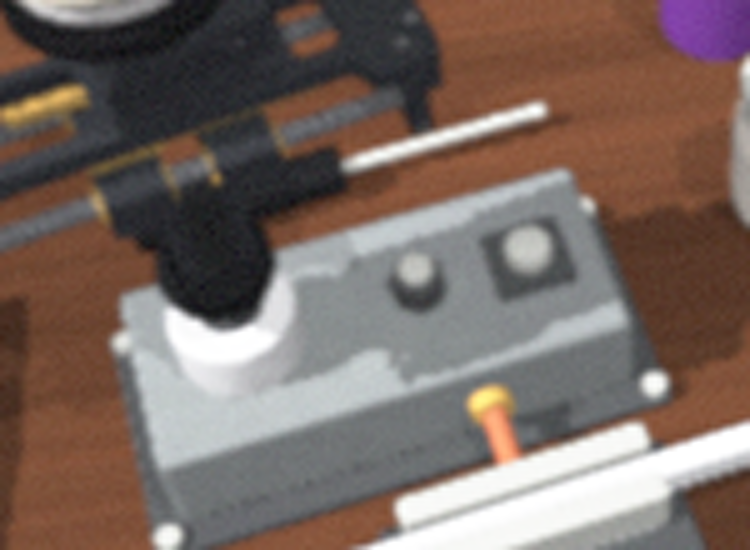

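>>> drive_tool(
  xyz=[
    [0,0,-12],
    [0,0,-24],
    [0,0,-24],
    [0,0,-24],
    [0,0,-24],
  ],
  dr=[
    [0,0,0],
    [0,0,0],
    [0,0,0],
    [0,0,0],
    [0,0,0],
  ],
  hand=[0,0,0,0,0],
)

```text
t: 7.52
tcp_pos: [0.6078, -0.1485, 0.1185]
ee_rot: [0.803, -0.596, -0.001, 0.0]
force: [-0.4, 0.5, 1.1]
width: 0.0005
```

```bash
python3 look.py s8
```

```text
7.525 [ 0.60777341 -0.14845473  0.11852046] [-0.4417138   0.46085589  1.13588328]
```

View pics/s8.png

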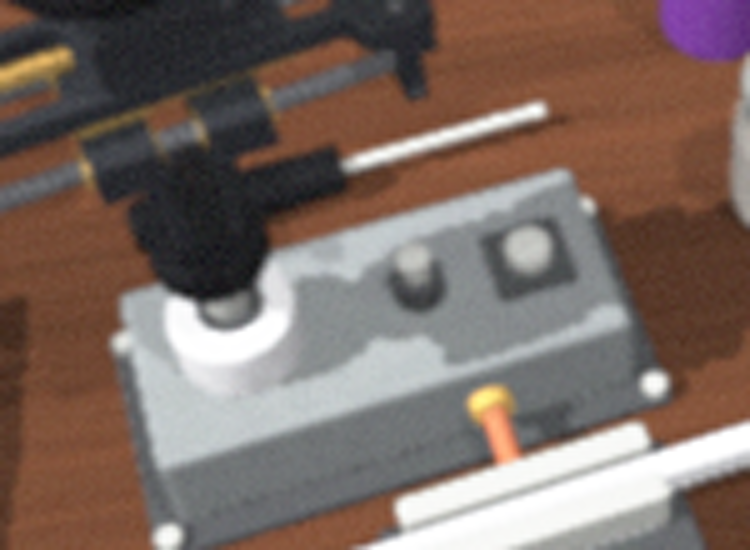

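>>> drive_tool(
  xyz=[
    [0,0,12],
    [0,0,23],
    [0,0,24],
    [0,0,24],
    [0,0,12],
    [0,0,0],
    [0,0,0],
    [0,0,0],
    [0,0,0],
  ],
  dr=[
    [0,0,0],
    [0,0,0],
    [0,0,0],
    [0,0,0],
    [0,0,0],
    [0,0,0],
    [0,0,0],
    [0,0,0],
    [0,0,0],
  ],
  hand=[0,0,0,0,0,0,0,0,0],
)

```text
t: 8.7
tcp_pos: [0.6076, -0.1484, 0.1183]
ee_rot: [0.803, -0.596, -0.001, 0.0]
force: [0.1, -0.4, -1.2]
width: 0.0004
```

```bash
python3 look.py s9
```

```text
8.7 [ 0.60761704 -0.14839641  0.11833617] [ 0.0788839  -0.35169067 -1.16963017]
```

View pics/s9.png

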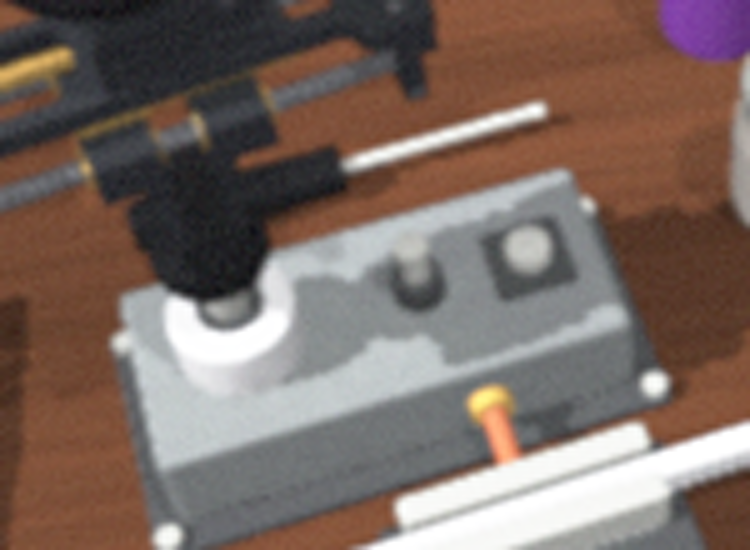

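>>> drive_tool(
  xyz=[
    [0,0,12],
    [0,0,23],
    [0,0,24],
    [0,0,24],
    [0,0,12],
    [0,0,0],
    [0,0,0],
    [0,0,0],
    [0,0,0],
  ],
  dr=[
    [0,0,0],
    [0,0,0],
    [0,0,0],
    [0,0,0],
    [0,0,0],
    [0,0,0],
    [0,0,0],
    [0,0,0],
    [0,0,0],
  ],
  hand=[0,0,0,0,0,0,0,0,0],
)

```text
t: 9.88
tcp_pos: [0.6076, -0.1484, 0.1184]
ee_rot: [0.803, -0.596, -0.001, 0.0]
force: [0.1, 0.2, 0.8]
width: 0.0003
```

>>> drive_tool(
  xyz=[
    [0,0,12],
    [0,0,23],
    [0,0,24],
    [0,0,24],
    [0,0,12],
    [0,0,0],
    [0,0,0],
    [0,0,0],
    [0,0,0],
  ],
  dr=[
    [0,0,0],
    [0,0,0],
    [0,0,0],
    [0,0,0],
    [0,0,0],
    [0,0,0],
    [0,0,0],
    [0,0,0],
    [0,0,0],
  ],
  hand=[0,0,0,0,0,0,0,0,0],
)

```text
t: 11.0
tcp_pos: [0.6076, -0.1484, 0.1183]
ee_rot: [0.803, -0.596, -0.001, 0.0]
force: [-0.6, -0.3, -1.0]
width: 0.0005
```

```bash
python3 look.py s10
```

```text
11.0 [ 0.60761577 -0.14840675  0.1183454 ] [-0.57718325 -0.26522518 -1.03613883]
```

View pics/s10.png

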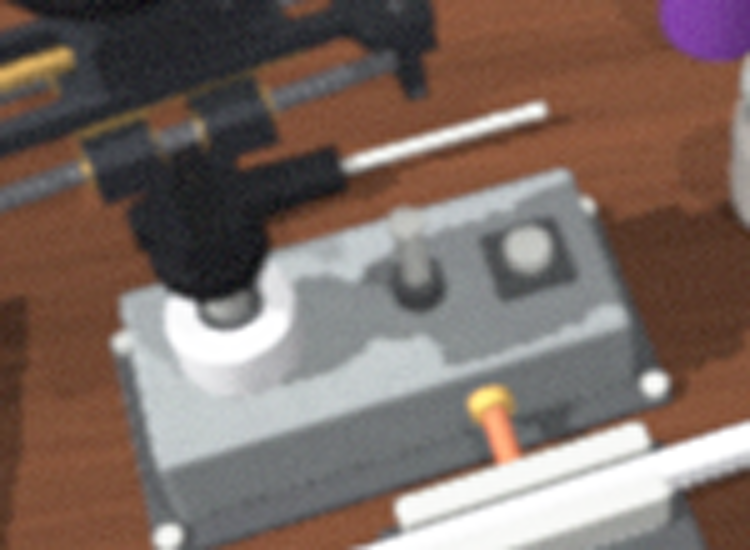

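>>> drive_tool(
  xyz=[
    [0,0,12],
    [0,0,23],
    [0,0,24],
    [0,0,24],
    [0,0,12],
    [0,0,0],
    [0,0,0],
    [0,0,0],
    [0,0,0],
  ],
  dr=[
    [0,0,0],
    [0,0,0],
    [0,0,0],
    [0,0,0],
    [0,0,0],
    [0,0,0],
    [0,0,0],
    [0,0,0],
    [0,0,0],
  ],
  hand=[0,0,0,0,0,0,0,0,0],
)

```text
t: 12.18
tcp_pos: [0.6077, -0.1484, 0.1184]
ee_rot: [0.803, -0.596, -0.001, 0.0]
force: [-0.1, -0.6, -0.5]
width: 0.0002
```

```bash
python3 look.py s11
```

```text
12.175 [ 0.60766461 -0.14841177  0.11837178] [-0.11876019 -0.57239883 -0.47000237]
```

>>> drive_tool(
  xyz=[
    [0,0,12],
    [0,0,23],
    [0,0,24],
    [0,0,24],
    [0,0,12],
    [0,0,0],
    [0,0,0],
    [0,0,0],
    [0,0,0],
  ],
  dr=[
    [0,0,0],
    [0,0,0],
    [0,0,0],
    [0,0,0],
    [0,0,0],
    [0,0,0],
    [0,0,0],
    [0,0,0],
    [0,0,0],
  ],
  hand=[0,0,0,0,0,0,0,0,0],
)

```text
t: 13.35
tcp_pos: [0.6076, -0.1484, 0.1182]
ee_rot: [0.803, -0.596, -0.001, 0.0]
force: [0.2, -0.0, -0.4]
width: 0.0003
```

```bash
python3 look.py s12; python3 -c "
import cv2,numpy as np
a=[cv2.imread(f'pics/s{i}.png')[150:350,350:480] for i in (8,9,10,11,12)];cv2.imwrite('pics/seq.png',np.hstack(a))"
```

```text
13.35 [ 0.6075754  -0.14839534  0.11823756] [ 0.17253367 -0.04394915 -0.42333355]
```

View pics/seq.png

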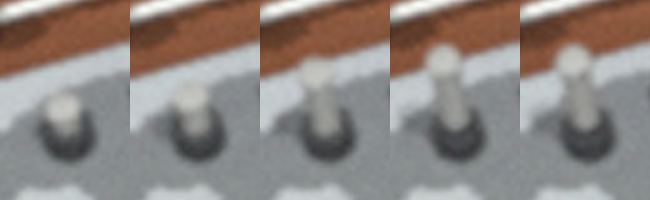

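View pics/s12.png

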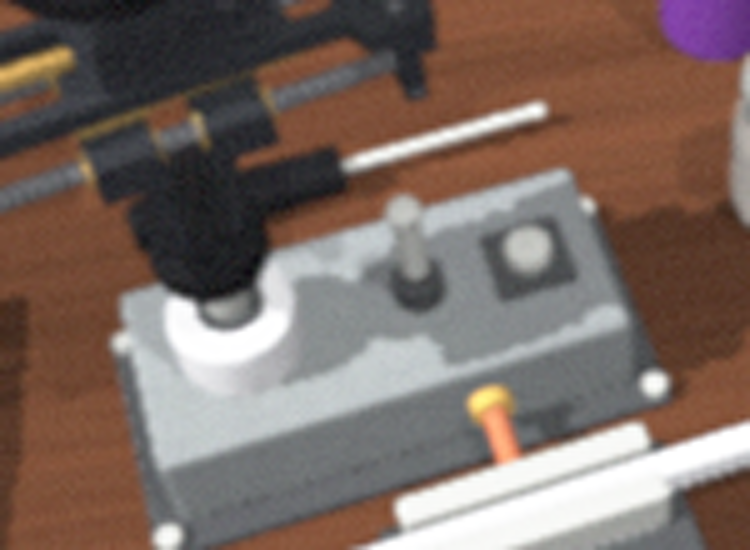

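>>> drive_tool(
  xyz=[
    [0,0,12],
    [0,0,23],
    [0,0,25],
    [0,0,25],
    [0,0,12],
    [0,0,0],
    [0,0,0],
    [0,0,0],
    [0,0,-20],
    [0,0,-50],
    [0,0,-80],
    [0,0,-80],
  ],
  dr=[
    [0,0,0],
    [0,0,0],
    [0,0,0],
    [0,0,0],
    [0,0,0],
    [0,0,0],
    [0,0,0],
    [0,0,0],
    [0,0,0],
    [0,0,0],
    [0,0,0],
    [0,0,0],
  ],
  hand=[0,0,0,0,0,0,0,0,0,0,0,0],
)

```text
t: 14.9
tcp_pos: [0.6108, -0.1493, 0.2037]
ee_rot: [0.803, -0.596, 0.003, -0.001]
force: [0.4, -0.7, -0.1]
width: -0.0001
```

```bash
python3 look.py s13
python3 - <<'E'
from h import *
p=eyes.get_image('scene')
for z in (.108,.116): print((proj(p,[[.596,-.0755,z]])-[110,150])*5)
for q in ['pin_top','plunger_top','jar','hammer','screwdriver']:
    print(q,[(np.round(d['position'],3).tolist(),round(d['conf'],2)) for d in eyes.look_for(p,q)][:3])
save('full',p['img'])
E
```

```text
14.9 [ 0.61079089 -0.14928537  0.20365288] [ 0.44153652 -0.7381316  -0.10154766]
[[405.3985983  219.00962483]]
[[402.88548252 207.19079581]]
pin_top [([0.602, -0.075, 0.103], 0.58)]
plunger_top [([0.615, -0.148, 0.136], 0.64)]
jar [([0.436, 0.081, 0.064], 0.78), ([0.549, 0.097, 0.066], 0.67), ([0.544, 0.206, 0.061], 0.59)]
hammer [([0.717, -0.281, 0.02], 0.87)]
screwdriver [([0.5, -0.13, 0.025], 0.94), ([0.642, -0.074, 0.061], 0.63), ([0.59, -0.033, 0.066], 0.45)]
```

View pics/s13.png

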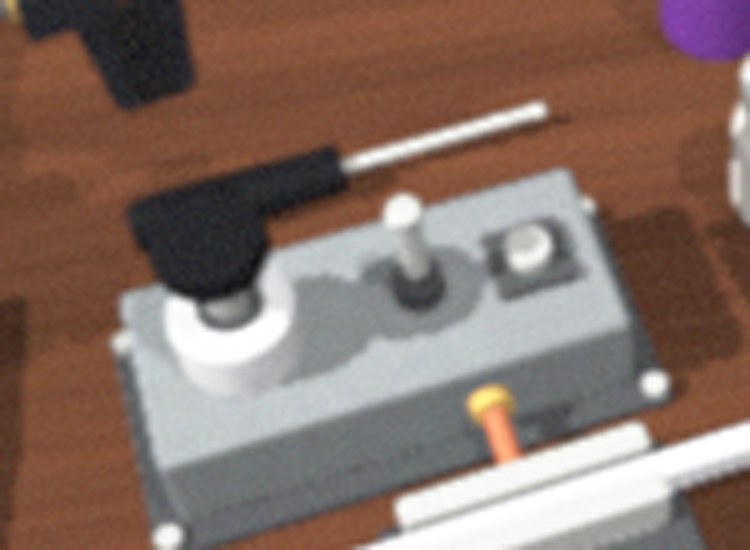

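View pics/full.png

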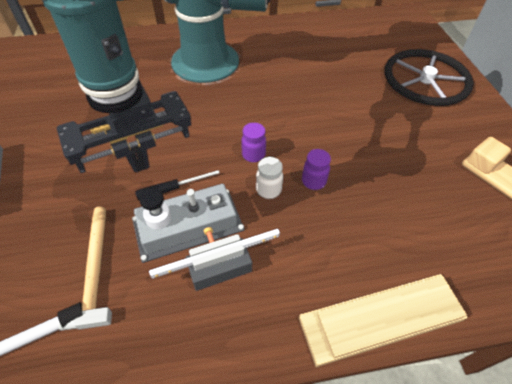

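```bash
python3 -c "
from rig import env
print(env.sense()['force'],env.job_done())"
```

```text
the job is handed in; nothing more can be done
[ 0.62788586 -0.02630733  1.07620935] None
```

I pumped the plunger seven full strokes with closed fingertips, raised the arm clear and handed the job in at about 15 s of the 45 s allowed. No verdict was reported.

**Pin:** It rose with each of the first five strokes and did not move on the last two. In the last scene picture its cap sits where a top at 116 mm should project, within a couple of mm. The trained network put it at 103 mm, which disagrees; I trusted the projection and the fact that the pin had stopped rising.

**Plunger and loose things:** The plunger is back up and the release button was never touched. The jar, hammer and screwdriver are within about 5 mm of their starting positions by the network's estimates. The arm was touching nothing at hand-in.

**Height mismatch:** The fingertips met the plunger at a reported height of about 112 mm, although the head's top stands at 134 mm. I did not find the cause. My first descent stopped above the plunger without pressing it, so I lowered in small steps until the force rose. On the first stroke it reached about 20 N at the stop; I did not read the force at the bottom of the later ones.

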